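# Find the reset button that still snaps

### The job

The vacuum cleaner has tripped this supply box. Press its four reset buttons slowly, one at a time, to find the one that snaps over and stays in; if a button stays soft, let it come back out, and never drive any button home to its stop. As soon as one has snapped in, press no other button, and throw the main lever over to the far side to switch the box on; leave the things around it where they are.

Things in the scene. Friction and masses are not known exactly. Their poses are not given: they have to be found in the camera images.
- supply_box: grey steel supply box fixed to the desk, 150 (x) by 420 (y) by 70 (z) mm; origin at the centre of its underside, x from its outlet face to its far side, y along it, z up. On its flat top: four look-alike black round buttons in a row along y (centres at y = -150, -90, -30 and +30 mm, x = 0), and the main lever at y = +140 mm.
- place_1 (a point): centre of button place 1 on the box's top surface (70 mm above the desk, y = -150 mm along the box), axes as the box. A black button of 22 mm diameter stands here in a 32 mm steel collar, its top 18 to 26 mm above this point, different for each button and job: find it by touch. The same at all four places.
- place_2 (a point): centre of button place 2 on the box's top surface (70 mm above the desk, y = -90 mm along the box), axes as the box. All four buttons look alike, travel 14 mm straight down to their stop and need 1.2 N to start moving; more than 12 mm in counts as driven home.
- place_3 (a point): centre of button place 3 on the box's top surface (70 mm above the desk, y = -30 mm along the box), axes as the box. Three of the four have lost their snap: their spring just gets harder, by 0.5 to 1.1 N per mm, and pushes the button out again. One not given way after 7 mm is soft.
- place_4 (a point): centre of button place 4 on the box's top surface (70 mm above the desk, y = 30 mm along the box), axes as the box. The one good button: resistance climbs to about 7 N some 2 to 3 mm in, then collapses, is gone 6 mm in; it runs on in by itself and stays 9.5 mm in (deeper it stiffens again, 7 N at 12 mm).
- key_a (a joint): inward travel of one of the four buttons, m: 0 standing out, 0.014 driven home. Which of the four places this button sits in changes from job to job and is not told
- key_b (a joint): inward travel of one of the four buttons, m: 0 standing out, 0.014 driven home. Which of the four places this button sits in changes from job to job and is not told
- key_c (a joint): inward travel of one of the four buttons, m: 0 standing out, 0.014 driven home. Which of the four places this button sits in changes from job to job and is not told
- key_d (a joint): inward travel of one of the four buttons, m: 0 standing out, 0.014 driven home. Which of the four places this button sits in changes from job to job and is not told
- main_lever (a joint): angle of the main lever, rad: 0 = leaning 0.5 rad from upright towards the box's -x side (off; it may start up to 0.2), 1.0 = leaning 0.5 rad towards +x (on). Stays where it is left; takes about 1.2 N at its ball.
- main_lever_tip (a point): centre of the black ball (26 mm diameter) at the end of the main lever. The lever is a 10 mm steel rod, 50 mm from its pivot to this point; the pivot is 92 mm above the desk, across the box at x = 0, on a black block 70 (x) by 50 (y) by 25 (z) mm on the box's top.
- filter: bystander: black air filter in a white grid frame, 360 by 240 by 50 mm, lying on the desk; origin at the centre of its underside.
- nozzle: bystander: black vacuum floor nozzle, 250 mm wide, 70 mm deep, 30 mm high with a pipe stub; origin at the underside of its head.
- brush: bystander: small dusting brush lying on the desk; origin on its underside.
- mug: bystander: white mug, 80 mm wide, 90 mm high; origin at the centre of its underside.

How it is judged:
On the way, in this order (a step that is already met when the one before it is completed fails the run):
1. the good button has snapped and stayed in (more than 8.5 mm) for a second, the lever still off (value of joint any of key_a, key_b, key_c, key_d above 0.0085 m and value of joint main_lever below 0.4 rad), for 1 s.
2. the main lever is thrown over to on, with the good button snapped in (value of joint main_lever above 0.85 rad and value of joint any of key_a, key_b, key_c, key_d above 0.0085 m), for 0.2 s.
At the end, for the whole second after the job is handed in: The good button stays snapped in (between 8.5 and 12 mm), the three soft ones are back out (within 2 mm), and the main lever is over at on (more than 0.85 of its 1.0 rad) (((value of joint key_a between 0.0085 and 0.012 m and value of joint each of key_b, key_c, key_d below 0.002 m) or (value of joint key_b between 0.0085 and 0.012 m and value of joint each of key_a, key_c, key_d below 0.002 m) or (value of joint key_c between 0.0085 and 0.012 m and value of joint each of key_a, key_b, key_d below 0.002 m) or (value of joint key_d between 0.0085 and 0.012 m and value of joint each of key_a, key_b, key_c below 0.002 m)) and value of joint main_lever above 0.85 rad); the robot touches nothing.
It fails at once if a button is driven home (more than 12 mm in) (value of joint any of key_a, key_b, key_c, key_d above 0.012 m).
It fails at once if another button is pressed (more than 3 mm) after the good one has snapped in, or two at once ((value of joint key_a above 0.0085 m and value of joint any of key_b, key_c, key_d above 0.003 m) or (value of joint key_b above 0.0085 m and value of joint any of key_a, key_c, key_d above 0.003 m) or (value of joint key_c above 0.0085 m and value of joint any of key_a, key_b, key_d above 0.003 m) or (value of joint key_d above 0.0085 m and value of joint any of key_a, key_b, key_c above 0.003 m)).
It fails at once if the filter, nozzle, brush or mug is moved more than 25 mm (distance of any of filter, nozzle, brush, mug from where it was at the start of the episode above 0.025 m).
It also fails if it takes over 72 s, if anything falls off the work surface, if the arm or the gripper's body presses on something with over 40 N, if the wrist force passes 120 N, or if a joint passes its speed limit or range.

### The arm

A 6-joint arm with a two-finger parallel gripper is mounted at the origin on the work surface. World frame = base frame: x ahead of the robot, y to its left, z up, the work surface at z = 0. Lengths are in m, angles in rad, forces in N, time in s.
With the tool pointing down it reaches from about 0.35 to 0.975 m from the base axis. Payload 4.9 kg.
Tool frame: the origin (TCP) lies at the very end of the fingers, on their centre line; the grasp point (between the pads) lies 19 mm behind it; x points along the fingers, y is the direction in which the jaws open and shut, and the axes are right-handed (so a half turn about x gives the same grasp; the last joint's range is limited). The gripper opens to 85 mm and grips with 20 to 120 N. Pads are 22 mm wide; open, the fingers measure 114 mm over their backs; the gripper's body (76 mm by 85 mm) begins 54 mm behind the grasp point. The pads swing forward as they close: fully open they stand 13 mm farther back than shut.
Start: joints at [1.108, 0.053, 1.613, -0, 1.476, -0.119], TCP at [0.211, 0.588, 0.231] pointing down, gripper open.
Joint ranges: [-3.01, 3.01], [-1.01, 2.22], [0.06, 2.58], [-1.02, 4.17], [0.09, 2.62], [-3.14, 3.14]. Speed limits (rad/s): [2.57, 2.57, 3.14, 3.14, 3.14, 3.14].

### API

Orientations are given as a rotation vector (axis times angle).
In Python, from station import ctrl, get_image, calibration, finish_job, search_frame, cut_out, mark_of gives the robot as it stands. The module is installed in compiled form; this text tells all that it offers.
- The arm moves only by the tool arm_command, never from a script. Its argument "plan" is a list that holds one entry, the list of rows, each a list of 7 numbers: the shift along the tool's x, y, z in m, then the turn, a rotation vector about the tool's x, y, z in degrees, then the finger opening in m, from 0 to 0.0854. A call has 1 to 20 rows; each row shifts and turns the pose as measured when the row begins, along the tool's axes as they then stand; what a row does not reach is not made up. A row lasts 1/12 s, in which the tool goes at most 41.7 mm and 7.16 degrees, less where a joint would pass 70% of its speed; a pose out of reach is approached as far as the arm can. A call with a gripper value outside its range is refused whole. The fingers move at their own pace and stop on an object; "squeeze" is the grip in N (left out, the last holds). Time passes only in rows, so rows that do not move let the fingers close. It gives the time, the measured TCP pose, the force and the opening at its end, in the units of the state.
- ctrl.get_obs(): the state, without advancing time (a new reading comes with each control period).
- get_image(name): name is "side" or "top" or "wrist"; returns the picture (384x512x3 uint8, red, green, blue); there is no depth.
- calibration(name): a dict with "fx", "fy", "cx", "cy" (pixels), "cam_to_world" (4x4, takes a point from camera to world coordinates); the wrist camera has in their place "hand_eye" (4x4, takes a point from camera to tool coordinates, whose origin is the TCP and whose axes are the tool frame's). Camera axes: x right, y down, z forward; pixel columns grow to the right and rows downward; lengths in m; the calibration is good to about 2 mm. A picture is of the moment at which its call begins: read the wrist's pose just before it. calibration takes no time and is no camera call.
- finish_job(): hands the job in, once; it reports no verdict.
Trained networks look in the newest picture that a camera, given by its name, has taken for a name from the list of things; names that differ only in an ending like _2 or _b are one class to them, and where a whole thing is asked for, a point or a joint stands for the part that bears it (a point fixed in the world has none). Each returns a list of dicts, best first, with "conf" (0 to 1); they miss things now and then, are a little off and sometimes report something else, mostly with a low value. They report only what shows in the picture. A call takes as long as a camera call.
- search_frame(camera, thing): "at" ([x, y, z] in m, in the coordinates of the camera as it stood for that picture, good to about 4 mm: the middle of the surface that is visible of it).
- cut_out(camera, thing): "mask" (384x512 bool, what is visible of it).
- mark_of(camera, thing): "at" ([x, y, z] in m, in the coordinates of the camera as it stood for that picture, good to about 4 mm: a listed point, or the origin of a listed thing).
The state is a dict: "t": time; "q": joint angles; "dq": joint speeds; "effort": joint torques, N m; "tool_pos": TCP position; "tool_rot": TCP orientation; "contact_force": force on the tool from outside, world axes, zero at the start; "wrist_torque": the same for the moment, N m; "opening": finger opening in m.
Only numpy, scipy, OpenCV 4.12 (cv2) and the standard library are available. Lean on these libraries where they do the work, as an engineer would, in place of code of your own. Each camera call takes 0.05 s, during which the arm holds its last target. There are 200 camera calls.

## Working session

There is one attempt and no reset: what is moved stays moved. The work goes in short steps, Python scripts to look and compute and a tool call to move; the robot and the scene stay as the last step left them, time stands still between calls to the robot, and variables do not carry over. Pictures are saved under pics/ and viewed, about 8 in all and at most 12, crops included, and the job is handed in when it is done.

Besides the shell and the picture viewer there is one more tool, called after ">>>" as name(argument=value, ...) on one line, values as JSON. arm_command: Moves the arm, as the interface text tells. Its arguments: {"type":"object","properties":{"plan":{"type":"array","items":{"type":"array","items":{"type":"array","items":{"type":"number"}}}},"squeeze":{"type":"number"}},"required":["plan"]}

```bash
mkdir -p pics; cat > h.py <<'E'
import numpy as np, cv2
from scipy.spatial.transform import Rotation as R
from station import *
def T():
    o=ctrl.get_obs(); M=np.eye(4); M[:3,:3]=R.from_rotvec(o["tool_rot"]).as_matrix(); M[:3,3]=o["tool_pos"]; return M
def c2w(n):
    c=calibration(n); return T()@np.array(c["hand_eye"]) if n=="wrist" else np.array(c["cam_to_world"])
def tow(n,p,M=None):
    M=c2w(n) if M is None else M; return M[:3,:3]@np.array(p)+M[:3,3]
E
python3 - <<'E'
from h import *
o=ctrl.get_obs(); print(o); print(T().round(3))
ims=[]
for n in("top","side"):
    im=get_image(n); ims.append(im); cv2.imwrite(f"pics/{n}0.png",im[:,:,::-1])
    for t in("supply_box","place_1","place_2","place_3","place_4","main_lever_tip","mug","filter","nozzle","brush"):
        for d in mark_of(n,t)[:4]: print(n,t,round(d["conf"],2),tow(n,d["at"]).round(4))
E
```

```text
{'t': 0.0, 'q': array([ 1.10799973e+00,  5.33079295e-02,  1.61430732e+00,  8.88936530e-06,
        1.47599697e+00, -1.18972813e-01]), 'dq': array([-0.00029341, -0.00099619,  0.00098301,  0.00127694,  0.00088225,
        0.00127558]), 'effort': array([ 1.32276517e-03, -3.93674719e+01, -3.70180893e+01,  3.58152317e-05,
        6.83415463e-03,  2.20759091e-06]), 'tool_pos': array([0.21038018, 0.5878618 , 0.2300854 ]), 'tool_rot': array([ 0.26829654,  1.55449421, -0.27134415]), 'contact_force': array([-0.24114602, -0.56078166,  1.04556598]), 'wrist_torque': array([ 0.01976494, -0.01263602,  0.00487246]), 'opening': 0.08552949549416192}
[[-0.001  0.337  0.941  0.21 ]
 [-0.002  0.941 -0.337  0.588]
 [-1.    -0.002 -0.     0.23 ]
 [ 0.     0.     0.     1.   ]]
top supply_box 0.72 [0.5271 0.0588 0.001 ]
top place_1 0.96 [0.5247 0.027  0.0685]
top place_1 0.9 [ 0.5114 -0.0342  0.0683]
top place_1 0.87 [0.5305 0.0875 0.0711]
top place_1 0.72 [ 0.5058 -0.0932  0.0717]
top place_2 0.96 [0.5247 0.027  0.0685]
top place_2 0.9 [ 0.5114 -0.0342  0.0683]
top place_2 0.87 [0.5305 0.0875 0.0711]
top p
[... 917 characters left out ...]
5 -0.0881  0.0679]
side place_2 0.82 [0.5343 0.0868 0.0664]
side place_2 0.65 [0.5205 0.0282 0.0733]
side place_3 0.96 [ 0.5189 -0.0304  0.0662]
side place_3 0.89 [ 0.5115 -0.0881  0.0679]
side place_3 0.82 [0.5343 0.0868 0.0664]
side place_3 0.65 [0.5205 0.0282 0.0733]
side place_4 0.96 [ 0.5189 -0.0304  0.0662]
side place_4 0.89 [ 0.5115 -0.0881  0.0679]
side place_4 0.82 [0.5343 0.0868 0.0664]
side place_4 0.65 [0.5205 0.0282 0.0733]
side main_lever_tip 0.45 [0.5236 0.1967 0.1335]
side mug 0.86 [ 0.7582 -0.1982  0.0027]
side filter 0.77 [ 0.5812 -0.569  -0.0036]
side nozzle 0.6 [0.5838 0.5135 0.0023]
side brush 0.86 [ 7.472e-01  8.100e-02 -7.000e-04]
side brush 0.59 [0.5216 0.1946 0.1351]
```

View pics/top0.png

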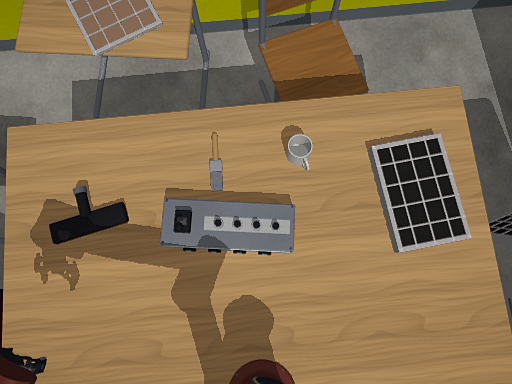

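View pics/side0.png

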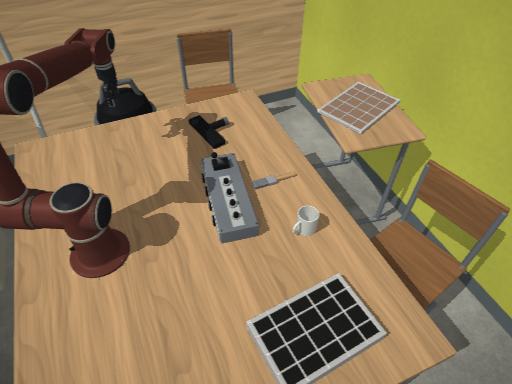

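>>> arm_command(plan=[[[0,-0.0202,0.0262,0,0,0,0],[0,-0.0202,0.0262,0,0,0,0],[0,-0.0202,0.0262,0,0,0,0],[0,-0.0202,0.0262,0,0,0,0],[0,-0.0202,0.0262,0,0,0,0],[0,-0.0202,0.0262,0,0,0,0],[0,-0.0202,0.0262,0,0,0,0],[0,-0.0202,0.0262,0,0,0,0],[0,-0.0202,0.0262,0,0,0,0],[0,-0.0202,0.0262,0,0,0,0],[0,-0.0202,0.0262,0,0,0,0],[0,-0.0202,0.0262,0,0,0,0],[0,-0.0202,0.0262,0,0,0,0],[0,-0.0202,0.0262,0,0,0,0],[0,-0.0202,0.0262,0,0,0,0],[0,-0.0202,0.0262,0,0,0,0],[0,0,0,-6,0,0,0],[0,0,0,-6,0,0,0]]])

```text
t: 2.6
tool_pos: [0.5097, 0.1229, 0.233]
tool_rot: [0.1, 1.561, -0.094]
contact_force: [-0.4, -0.8, -0.2]
opening: 0.0002
```

```bash
python3 - <<'E'
from h import *
M=c2w("wrist"); im=get_image("wrist"); cv2.imwrite("pics/w1.png",im[:,:,::-1])
print(T().round(4)); o=ctrl.get_obs(); print(o["opening"],o["contact_force"],o["t"])
for t in("place_1","main_lever_tip","supply_box"):
    for d in mark_of("wrist",t)[:4]: print(t,round(d["conf"],2),tow("wrist",d["at"],M).round(4))
E
```

```text
[[ 0.0083  0.1194  0.9928  0.5098]
 [ 0.0025  0.9928 -0.1194  0.1228]
 [-1.      0.0035  0.0079  0.233 ]
 [ 0.      0.      0.      1.    ]]
0.00010950768866282287 [-0.24944741 -0.81092312 -0.24880417] 2.65
place_1 0.72 [ 0.5136 -0.0369  0.0672]
place_1 0.71 [0.5286 0.0867 0.0698]
place_1 0.64 [ 0.5037 -0.0895  0.0709]
place_1 0.58 [0.5216 0.0251 0.0667]
main_lever_tip 0.72 [0.5263 0.1963 0.1362]
main_lever_tip 0.54 [ 0.5271  0.0517 -0.0035]
supply_box 0.83 [ 0.526   0.0518 -0.0046]
supply_box 0.28 [0.5292 0.0869 0.0735]
```

View pics/w1.png

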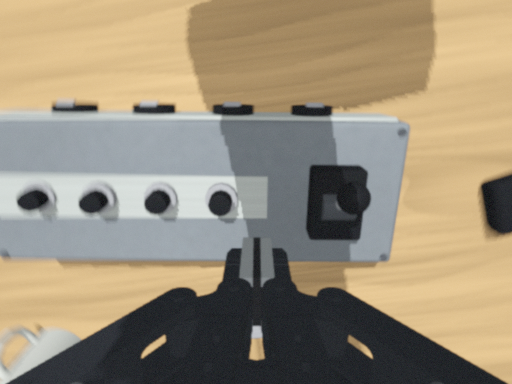

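>>> arm_command(plan=[[[0.0213,-0.0056,0.004,0,0,0,0],[0.0213,-0.0056,0.004,0,0,0,0],[0.0213,-0.0056,0.004,0,0,0,0],[0.0213,-0.0056,0.004,0,0,0,0],[0.0213,-0.0056,0.004,0,0,0,0],[0.0213,-0.0056,0.004,0,0,0,0],[0,0,0,0,0,0,0]]])

```text
t: 3.38
tool_pos: [0.5311, 0.0932, 0.1048]
tool_rot: [0.11, 1.552, -0.1]
contact_force: [-1.3, -0.7, -0.7]
opening: 0.0001
```

>>> arm_command(plan=[[[0,-0.0065,0,0,0,0,0],[0.003,-0.001,0,0,0,0,0],[0.003,0,0,0,0,0,0],[0,0,0,0,0,0,0]]])

```text
t: 3.72
tool_pos: [0.5305, 0.0872, 0.1012]
tool_rot: [0.111, 1.549, -0.1]
contact_force: [0.5, -0.0, -0.4]
opening: 0.0001
```

>>> arm_command(plan=[[[0.001,0,0,0,0,0,0],[0,0,0,0,0,0,0]]])

```text
t: 3.88
tool_pos: [0.5317, 0.0877, 0.1024]
tool_rot: [0.112, 1.545, -0.099]
contact_force: [-0.3, -0.4, 0.4]
opening: -0.0002
```

>>> arm_command(plan=[[[0.001,0,0,0,0,0,0],[0,0,0,0,0,0,0]]])

```text
t: 4.05
tool_pos: [0.5326, 0.088, 0.1029]
tool_rot: [0.112, 1.543, -0.099]
contact_force: [0.2, -0.6, -0.5]
opening: -0.0
```

>>> arm_command(plan=[[[0.001,0,0,0,0,0,0],[0,0,0,0,0,0,0]]])

```text
t: 4.22
tool_pos: [0.533, 0.0881, 0.1025]
tool_rot: [0.112, 1.542, -0.098]
contact_force: [0.2, 0.4, 0.3]
opening: 0.0002
```

>>> arm_command(plan=[[[0.001,0,0,0,0,0,0],[0,0,0,0,0,0,0]]])

```text
t: 4.38
tool_pos: [0.5331, 0.0882, 0.1015]
tool_rot: [0.112, 1.541, -0.098]
contact_force: [0.3, -0.6, -0.2]
opening: 0.0003
```

>>> arm_command(plan=[[[0.001,0,0,0,0,0,0],[0,0,0,0,0,0,0]]])

```text
t: 4.55
tool_pos: [0.5331, 0.0882, 0.1002]
tool_rot: [0.112, 1.542, -0.098]
contact_force: [-0.4, 0.6, 0.1]
opening: -0.0
```

>>> arm_command(plan=[[[0.001,0,0,0,0,0,0],[0.001,0,0,0,0,0,0]]])

```text
t: 4.72
tool_pos: [0.5332, 0.0881, 0.0981]
tool_rot: [0.112, 1.542, -0.099]
contact_force: [-0.1, 0.2, 1.0]
opening: 0.0004
```

>>> arm_command(plan=[[[0.0005,0,0,0,0,0,0],[0.0005,0,0,0,0,0,0]]])

```text
t: 4.88
tool_pos: [0.5331, 0.0881, 0.0967]
tool_rot: [0.112, 1.542, -0.099]
contact_force: [-0.1, 0.8, -0.8]
opening: -0.0001
```

>>> arm_command(plan=[[[0.0005,0,0,0,0,0,0],[0.0005,0,0,0,0,0,0]]])

```text
t: 5.05
tool_pos: [0.533, 0.0881, 0.0955]
tool_rot: [0.112, 1.542, -0.099]
contact_force: [-0.0, -0.2, 0.3]
opening: 0.0001
```

>>> arm_command(plan=[[[0.0005,0,0,0,0,0,0],[0.0005,0,0,0,0,0,0]]])

```text
t: 5.22
tool_pos: [0.5331, 0.0881, 0.0946]
tool_rot: [0.112, 1.542, -0.099]
contact_force: [-1.2, 0.7, 1.0]
opening: -0.0001
```

>>> arm_command(plan=[[[0.0005,0,0,0,0,0,0],[0.0005,0,0,0,0,0,0]]])

```text
t: 5.38
tool_pos: [0.5331, 0.0881, 0.0939]
tool_rot: [0.112, 1.543, -0.099]
contact_force: [-0.2, 0.8, 1.7]
opening: 0.0
```

>>> arm_command(plan=[[[0.0005,0,0,0,0,0,0],[0.0005,0,0,0,0,0,0]]])

```text
t: 5.55
tool_pos: [0.5331, 0.0881, 0.0932]
tool_rot: [0.112, 1.543, -0.099]
contact_force: [-1.0, -0.2, 2.1]
opening: 0.0004
```

>>> arm_command(plan=[[[0.0005,0,0,0,0,0,0],[0.0005,0,0,0,0,0,0]]])

```text
t: 5.72
tool_pos: [0.5331, 0.0881, 0.0925]
tool_rot: [0.112, 1.543, -0.099]
contact_force: [-2.2, -0.8, 3.4]
opening: 0.0
```

>>> arm_command(plan=[[[0.0005,0,0,0,0,0,0],[0.0005,0,0,0,0,0,0]]])

```text
t: 5.88
tool_pos: [0.5331, 0.0881, 0.0918]
tool_rot: [0.111, 1.543, -0.099]
contact_force: [-2.2, -0.6, 4.3]
opening: 0.0002
```

>>> arm_command(plan=[[[0.0006,0,0,0,0,0,0],[0.0006,0,0,0,0,0,0]]])

```text
t: 6.05
tool_pos: [0.5331, 0.0881, 0.0908]
tool_rot: [0.111, 1.544, -0.099]
contact_force: [-2.5, -0.2, 4.1]
opening: 0.0001
```

>>> arm_command(plan=[[[0.0006,0,0,0,0,0,0],[0.0006,0,0,0,0,0,0]]])

```text
t: 6.22
tool_pos: [0.5331, 0.0881, 0.0899]
tool_rot: [0.111, 1.544, -0.099]
contact_force: [-3.6, -0.1, 5.8]
opening: 0.0002
```

>>> arm_command(plan=[[[0.0006,0,0,0,0,0,0],[0.0006,0,0,0,0,0,0]]])

```text
t: 6.38
tool_pos: [0.5332, 0.0881, 0.0891]
tool_rot: [0.111, 1.544, -0.099]
contact_force: [-2.9, -0.3, 6.4]
opening: 0.0003
```

>>> arm_command(plan=[[[0.0006,0,0,0,0,0,0],[0.0006,0,0,0,0,0,0]]])

```text
t: 6.55
tool_pos: [0.5331, 0.0881, 0.0884]
tool_rot: [0.111, 1.545, -0.099]
contact_force: [-3.6, 0.6, 7.1]
opening: 0.0001
```

>>> arm_command(plan=[[[0.0006,0,0,0,0,0,0],[0.0006,0,0,0,0,0,0]]])

```text
t: 6.72
tool_pos: [0.5331, 0.0882, 0.0879]
tool_rot: [0.111, 1.545, -0.099]
contact_force: [-3.2, -0.7, 6.5]
opening: -0.0002
```

>>> arm_command(plan=[[[-0.005,0,0,0,0,0,0],[-0.007,0,0,0,1.2,0,0],[-0.007,-0.002,0,0,0,0,0],[0,-0.01,0,0,0,0,0],[0,-0.01,0,0,0,0,0],[0,-0.01,0,0,0,0,0],[0,-0.01,0,0,0,0,0],[0,-0.01,0,0,0,0,0],[0,-0.006,0,0,0,0,0],[0,0,0,0,0,0,0]]])

```text
t: 7.55
tool_pos: [0.5239, 0.0236, 0.1044]
tool_rot: [0.113, 1.564, -0.099]
contact_force: [0.1, 0.2, -0.4]
opening: 0.0002
```

>>> arm_command(plan=[[[0.0015,0.003,0,0,0,0,0],[0.002,0.0005,0,0,0,0,0],[0.002,0,0,0,0,0,0],[0.001,0,0,0,0,0,0]]])

```text
t: 7.88
tool_pos: [0.5243, 0.027, 0.0971]
tool_rot: [0.115, 1.564, -0.1]
contact_force: [0.5, -0.1, -0.2]
opening: -0.0
```

>>> arm_command(plan=[[[0.0006,0,0,0,0,0,0],[0.0006,0,0,0,0,0,0]]])

```text
t: 8.05
tool_pos: [0.5241, 0.0279, 0.0954]
tool_rot: [0.114, 1.564, -0.099]
contact_force: [-1.3, -0.2, 0.4]
opening: -0.0
```

>>> arm_command(plan=[[[0.0006,0,0,0,0,0,0],[0.0006,0,0,0,0,0,0]]])

```text
t: 8.22
tool_pos: [0.5241, 0.0283, 0.0939]
tool_rot: [0.113, 1.565, -0.098]
contact_force: [-0.4, 0.1, -0.5]
opening: 0.0
```

>>> arm_command(plan=[[[0.0006,0,0,0,0,0,0],[0.0006,0,0,0,0,0,0]]])

```text
t: 8.38
tool_pos: [0.5242, 0.0285, 0.0927]
tool_rot: [0.113, 1.565, -0.098]
contact_force: [-0.7, -0.9, 0.7]
opening: 0.0003
```

>>> arm_command(plan=[[[0.0006,0,0,0,0,0,0],[0.0006,0,0,0,0,0,0]]])

```text
t: 8.55
tool_pos: [0.5242, 0.0285, 0.092]
tool_rot: [0.112, 1.565, -0.098]
contact_force: [-1.0, -0.4, 2.2]
opening: 0.0001
```

>>> arm_command(plan=[[[0.0006,0,0,0,0,0,0],[0.0006,0,0,0,0,0,0]]])

```text
t: 8.72
tool_pos: [0.5242, 0.0285, 0.0913]
tool_rot: [0.113, 1.565, -0.098]
contact_force: [-1.1, 0.6, 3.8]
opening: -0.0001
```

>>> arm_command(plan=[[[0.0006,0,0,0,0,0,0],[0.0006,0,0,0,0,0,0]]])

```text
t: 8.88
tool_pos: [0.5242, 0.0285, 0.0905]
tool_rot: [0.113, 1.565, -0.098]
contact_force: [-2.8, -0.1, 4.0]
opening: -0.0002
```

>>> arm_command(plan=[[[0.0006,0,0,0,0,0,0],[0.0006,0,0,0,0,0,0]]])

```text
t: 9.05
tool_pos: [0.5242, 0.0285, 0.0897]
tool_rot: [0.112, 1.566, -0.098]
contact_force: [-1.9, -0.3, 4.9]
opening: -0.0001
```

>>> arm_command(plan=[[[0.0006,0,0,0,0,0,0],[0.0006,0,0,0,0,0,0]]])

```text
t: 9.22
tool_pos: [0.5242, 0.0285, 0.0889]
tool_rot: [0.112, 1.566, -0.098]
contact_force: [-2.9, 0.5, 5.9]
opening: -0.0002
```

>>> arm_command(plan=[[[0.0006,0,0,0,0,0,0],[0.0006,0,0,0,0,0,0]]])

```text
t: 9.38
tool_pos: [0.5243, 0.0284, 0.0883]
tool_rot: [0.112, 1.566, -0.098]
contact_force: [-3.6, 0.3, 6.3]
opening: 0.0001
```

>>> arm_command(plan=[[[0.0006,0,0,0,0,0,0],[0.0006,0,0,0,0,0,0]]])

```text
t: 9.55
tool_pos: [0.5243, 0.0285, 0.0879]
tool_rot: [0.112, 1.567, -0.098]
contact_force: [-3.7, 0.6, 7.1]
opening: 0.0003
```

>>> arm_command(plan=[[[0.0006,0,0,0,0,0,0],[0.0006,0,0,0,0,0,0]]])

```text
t: 9.72
tool_pos: [0.5243, 0.0285, 0.0876]
tool_rot: [0.112, 1.567, -0.098]
contact_force: [-4.1, 0.3, 7.7]
opening: -0.0001
```

>>> arm_command(plan=[[[0.0006,0,0,0,0,0,0],[0.0006,0,0,0,0,0,0]]])

```text
t: 9.88
tool_pos: [0.5243, 0.0285, 0.0875]
tool_rot: [0.112, 1.568, -0.098]
contact_force: [-5.1, 0.0, 7.0]
opening: 0.0001
```

>>> arm_command(plan=[[[-0.005,0,0,0,0,0,0],[-0.007,0,0,0,0,0,0],[-0.006,-0.002,0,0,0,0,0],[0,-0.01,0,0,0,0,0],[0,-0.01,0,0,0,0,0],[0,-0.01,0,0,0,0,0],[0,-0.01,0,0,0,0,0],[0,-0.01,0,0,0,0,0],[0,-0.002,0,0,0,0,0],[0,0,0,0,0,0,0]]])

```text
t: 10.72
tool_pos: [0.5163, -0.0322, 0.1046]
tool_rot: [0.113, 1.566, -0.1]
contact_force: [0.3, 0.0, 0.5]
opening: -0.0002
```

>>> arm_command(plan=[[[0.0015,0,-0.001,0,0,0,0],[0.002,0,0,0,0,0,0],[0.002,0,0,0,0,0,0],[0.001,0,0,0,0,0,0]]])

```text
t: 11.05
tool_pos: [0.515, -0.0321, 0.0972]
tool_rot: [0.114, 1.566, -0.1]
contact_force: [0.5, 0.2, 0.4]
opening: 0.0001
```

>>> arm_command(plan=[[[0.0006,0,0,0,0,0,0],[0.0006,0,0,0,0,0,0]]])

```text
t: 11.22
tool_pos: [0.5148, -0.0314, 0.0954]
tool_rot: [0.113, 1.567, -0.099]
contact_force: [-0.6, 0.7, 0.2]
opening: -0.0002
```

>>> arm_command(plan=[[[0.0006,0,0,0,0,0,0],[0.0006,0,0,0,0,0,0]]])

```text
t: 11.38
tool_pos: [0.5149, -0.0311, 0.0943]
tool_rot: [0.112, 1.567, -0.098]
contact_force: [-1.2, -0.5, 2.8]
opening: 0.0004
```

>>> arm_command(plan=[[[0.0006,0,0,0,0,0,0],[0.0006,0,0,0,0,0,0]]])

```text
t: 11.55
tool_pos: [0.5149, -0.0312, 0.0939]
tool_rot: [0.111, 1.568, -0.098]
contact_force: [-2.2, -1.2, 4.7]
opening: 0.0002
```

>>> arm_command(plan=[[[0.0006,0,0,0,0,0,0],[0.0006,0,0,0,0,0,0]]])

```text
t: 11.72
tool_pos: [0.5149, -0.0311, 0.0935]
tool_rot: [0.111, 1.568, -0.098]
contact_force: [-2.8, 0.3, 4.3]
opening: -0.0
```

>>> arm_command(plan=[[[0.0006,0,0,0,0,0,0],[0.0006,0,0,0,0,0,0]]])

```text
t: 11.88
tool_pos: [0.5149, -0.0312, 0.0931]
tool_rot: [0.111, 1.569, -0.098]
contact_force: [-3.5, -0.0, 5.7]
opening: 0.0001
```

>>> arm_command(plan=[[[0.0006,0,0,0,0,0,0],[0.0006,0,0,0,0,0,0]]])

```text
t: 12.05
tool_pos: [0.5149, -0.0311, 0.0928]
tool_rot: [0.111, 1.569, -0.098]
contact_force: [-3.6, 0.1, 6.3]
opening: -0.0001
```

>>> arm_command(plan=[[[0.0006,0,0,0,0,0,0],[0.0006,0,0,0,0,0,0]]])

```text
t: 12.22
tool_pos: [0.5149, -0.0312, 0.0927]
tool_rot: [0.111, 1.57, -0.098]
contact_force: [-3.3, 1.2, 6.4]
opening: 0.0001
```

>>> arm_command(plan=[[[0.001,0,0,0,0,0,0],[0.001,0,0,0,0,0,0]]])

```text
t: 12.38
tool_pos: [0.5149, -0.0312, 0.092]
tool_rot: [0.111, 1.57, -0.098]
contact_force: [-4.0, -0.6, 5.9]
opening: 0.0
```

>>> arm_command(plan=[[[0.001,0,0,0,0,0,0],[0.001,0,0,0,0,0,0]]])

```text
t: 12.55
tool_pos: [0.5149, -0.0311, 0.0912]
tool_rot: [0.111, 1.571, -0.098]
contact_force: [-3.3, 0.4, 7.0]
opening: -0.0003
```

>>> arm_command(plan=[[[0.001,0,0,0,0,0,0],[0.0008,0,0,0,0,0,0]]])

```text
t: 12.72
tool_pos: [0.5149, -0.0312, 0.0903]
tool_rot: [0.111, 1.571, -0.098]
contact_force: [-3.6, -1.0, 4.7]
opening: 0.0002
```

Force has dropped; keep going gently until it runs away.

>>> arm_command(plan=[[[0.0008,0,0,0,0,0,0],[0.0006,0,0,0,0,0,0]]])

```text
t: 12.88
tool_pos: [0.5151, -0.0311, 0.0888]
tool_rot: [0.112, 1.571, -0.098]
contact_force: [-1.0, 0.4, 1.8]
opening: 0.0002
```

>>> arm_command(plan=[[[0.0004,0,0,0,0,0,0]]])

```text
t: 12.97
tool_pos: [0.5151, -0.031, 0.0879]
tool_rot: [0.112, 1.57, -0.098]
contact_force: [0.1, -0.7, 0.1]
opening: -0.0
```

>>> arm_command(plan=[[[-0.005,0,0,0,0,0,0],[-0.015,0,0,0,0,0,0],[-0.025,0,0,0,0,0,0],[-0.025,0,0,0,0,0,0],[-0.005,0.012,-0.004,0,0,0,0],[0,0.018,-0.005,0,0,0,0],[0,0.018,-0.005,0,0,0,0],[0,0.018,-0.005,0,0,0,0],[0,0.018,-0.005,0,0,0,0],[0,0.018,-0.005,0,0,0,0],[0,0.018,-0.005,0,0,0,0],[0,0.018,-0.005,0,0,0,0],[0,0.018,-0.005,0,0,0,0],[0,0.018,-0.005,0,0,0,0],[0,0.012,-0.004,0,0,0,0],[0,0.006,-0.002,0,0,0,0],[0,0,0,0,0,0,0]]])

```text
t: 14.38
tool_pos: [0.4785, 0.1844, 0.1578]
tool_rot: [0.118, 1.576, -0.093]
contact_force: [0.5, -0.1, 0.3]
opening: -0.0001
```

```bash
python3 - <<'E'
from h import *
M=c2w("wrist"); im=get_image("wrist"); im2=get_image("side")
c=cv2.resize(im2[140:250,180:280],(400,440),interpolation=cv2.INTER_CUBIC)
out=np.zeros((440,400+512,3),np.uint8); out[:384,:512]=im; out[:,512:]=c
out=cv2.resize(out,(800,386)); cv2.imwrite("pics/w2.png",out[:,:,::-1])
print(T().round(4))
for n in("wrist","side"):
  for d in mark_of(n,"main_lever_tip")[:2]: print(n,round(d["conf"],2),tow(n,d["at"],M if n=="wrist" else None).round(4))
E
```

```text
[[-0.0063  0.1352  0.9908  0.4789]
 [ 0.0157  0.9907 -0.1351  0.1831]
 [-0.9999  0.0147 -0.0084  0.1579]
 [ 0.      0.      0.      1.    ]]
wrist 0.57 [0.5238 0.1976 0.1363]
side 0.56 [0.5226 0.1979 0.1306]
```

View pics/w2.png

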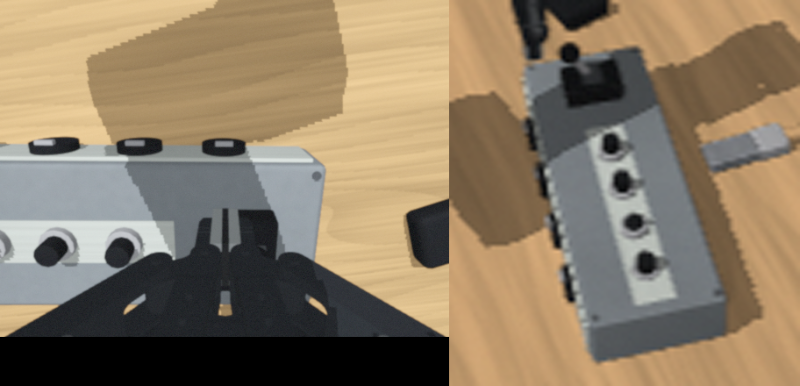

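>>> arm_command(plan=[[[0,0.007,0,0,0,0,0],[0.004,0.008,0,0,0,0,0],[0.008,0.004,0,0,0,0,0],[0.01,0,0,0,0,0,0],[0.008,0,0,0,0,0,0],[0.003,0,0,0,0,0,0],[0,0,0,0,0,0,0]]])

```text
t: 15.17
tool_pos: [0.4829, 0.2015, 0.1215]
tool_rot: [0.123, 1.575, -0.099]
contact_force: [0.6, -1.4, 0.0]
opening: 0.0001
```

>>> arm_command(plan=[[[0,0,0.004,0,0,0,0],[0,0,0.006,0,0,0,0],[0,0,0.006,0,0,0,0],[0,0,0.006,0,0,0,0],[0,0,0.006,0,0,0,0],[0,0,0.006,0,0,0,0],[0,0,0.006,0,0,0,0],[0,0,0.006,0,0,0,0],[0,0,0.005,0,0,0,0]]])

```text
t: 15.92
tool_pos: [0.5381, 0.1938, 0.1223]
tool_rot: [0.124, 1.576, -0.099]
contact_force: [-1.2, 0.2, 1.2]
opening: 0.0002
```

>>> arm_command(plan=[[[0,0,0.003,0,0,0,0],[0,0,0.003,0,0,0,0]]])

```text
t: 16.08
tool_pos: [0.5453, 0.1927, 0.1217]
tool_rot: [0.124, 1.576, -0.099]
contact_force: [-1.7, 1.4, -0.9]
opening: 0.0001
```

>>> arm_command(plan=[[[0,0,0.002,0,0,0,0],[0,0,0.002,0,0,0,0]]])

```text
t: 16.25
tool_pos: [0.5487, 0.1922, 0.1208]
tool_rot: [0.125, 1.58, -0.099]
contact_force: [-9.5, 1.7, 6.2]
opening: -0.0
```

>>> arm_command(plan=[[[0,0,0.002,0,0,0,0],[0,0,0.002,0,0,0,0]]])

```text
t: 16.42
tool_pos: [0.5486, 0.1923, 0.1209]
tool_rot: [0.124, 1.593, -0.099]
contact_force: [-10.1, 0.7, 7.7]
opening: -0.0001
```

>>> arm_command(plan=[[[0,0,-0.004,0,0,0,0],[0,0,-0.01,0,0,0,0],[0,0,-0.012,0,0,0,0],[-0.01,0,-0.012,0,0,0,0],[-0.025,0,-0.01,0,0,0,0],[-0.025,0,-0.01,0,0,0,0],[-0.025,0,-0.01,0,0,0,0],[-0.015,0,-0.01,0,0,0,0],[0,0,0,0,0,0,0]]])

```text
t: 17.17
tool_pos: [0.4669, 0.2009, 0.2236]
tool_rot: [0.121, 1.591, -0.102]
contact_force: [0.4, 0.5, 0.1]
opening: -0.0003
```

```bash
python3 - <<'E'
from h import *
M=c2w("wrist"); im=get_image("wrist"); im2=get_image("side")
c=cv2.resize(im2[140:250,180:280],(400,440),interpolation=cv2.INTER_CUBIC)
out=np.zeros((440,400+512,3),np.uint8); out[:384,:512]=im; out[:,512:]=c
out=cv2.resize(out,(800,386)); cv2.imwrite("pics/w3.png",out[:,:,::-1])
o=ctrl.get_obs(); print(o["t"],o["tool_pos"],o["contact_force"])
for n in("wrist","side"):
  for d in mark_of(n,"main_lever_tip")[:2]:
    p=tow(n,d["at"],M if n=="wrist" else None); print(n,round(d["conf"],2),p.round(4),"box x",(p[:2]-[.5457,.1956])@[.991,-.1347])
E
```

```text
17.2667 [0.46678829 0.20033533 0.22045696] [0.83818257 0.19788383 0.25347042]
wrist 0.47 [0.5716 0.1868 0.1325] box x 0.026828379119009888
side 0.43 [0.5704 0.19   0.133 ] box x 0.025274404654449214
```

View pics/w3.png

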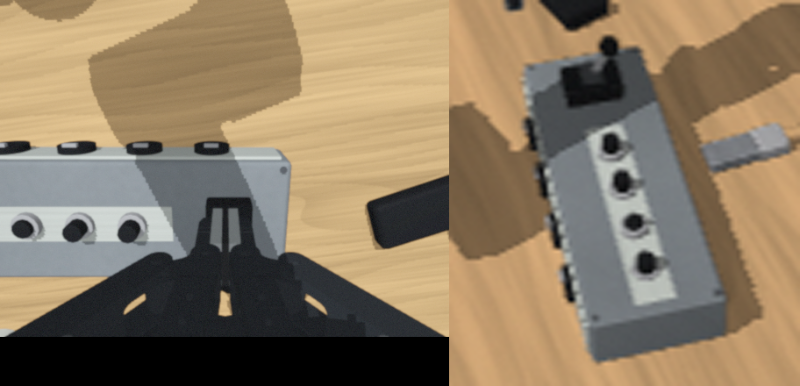

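```bash
python3 -c "
from station import *
print(finish_job())"
```

```text
the job is handed in; nothing more can be done
None
```

I found the good button at place 2 and it snapped in. I then threw the main lever to on and handed the job in at about 17 s; the hand-in gives no verdict.

- **Buttons:** I pressed places 4, 3 and 2, in that order. Places 4 and 3 only got harder, reaching about 7 N, so I let them back out. Place 4 was pressed about 7 mm. Place 3 stalled at about 5.5 mm, short of the 7 mm in the task, but the good button would already have been giving way by then. Place 2 climbed to about 7 N, then fell to zero about 7 mm in. Place 1 was never touched.
- **Lever:** I pushed it until it met its stop at about 10 N. Both cameras then put the ball 25–27 mm on the +x side, where fully on is 24 mm.
- **Final state:** The arm was clear, with contact force under 1 N. In the last picture the place 2 button looks shorter than its neighbours. I did not measure its final depth or check by touch that the soft buttons had come right back out. I kept the arm clear of the bystanders, but did not re-measure their positions.

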